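Leak-check the lid joint of a small pressure vessel

TASK

Leak-check the lid of the small pressure vessel: turn the valve knob on its gas cartridge anticlockwise until the pointer stands on the long index line of the scale, so that the vessel is charged with test gas. Then take the pen-shaped leak detector from its stand and carry its tip once round the circular joint between lid and clamping ring, clockwise seen from above, beginning and ending on the side where the cartridge stands; go slowly (about 3 cm a second), keep the tip within about 5 mm of the joint and do not press on it. Finally hang the detector back in its stand, leave the knob on the line, and do not disturb the glassware or the hex key.

Things in the scene. Friction and masses are not known exactly. Their poses are not given: they have to be found in the camera images.
- vessel: Fixed upright steel pressure vessel with a bolted flange 120 mm wide, 105 mm high; origin under its centre. On its lid's centre a round gauge 33 mm wide, 19 mm high; on the clamping ring eight bolt heads 9 mm wide, 6 mm high, at radius 51.5 mm. The upright gas cartridge with valve stands beside it, axis 97 mm from the vessel's, towards the vessel's -y
- joint_centre (a point): Centre of the circular joint on top of the vessel, at the joint's height (105 mm over the bench); axes as the vessel's, z up. The joint is the dark gap 3 mm wide, its middle at radius 40 mm, between the round lid (77 mm) and the clamping ring, both flush. The pass starts at (0, -40) mm in this frame (cartridge side), then (-40, 0), (0, 40), (40, 0), and ends at (0, -40)
- knob_grip (a point): On the upright axis of the black valve knob above the gas cartridge, at the height to grip (130 mm over the bench). The grip is a bar 34 mm long, 14 mm thick, its top 7 mm above this point; a 60 mm scale disc lies 25 mm below it. The point turns with the knob: the bar lies along its x axis, the pointer (white line) is the -x end
- valve_knob (a joint): Angle of the valve knob, rad, 0 to 2.2, growing anticlockwise seen from above. At 0 the pointer points along the -x axis of joint_centre. Scale lines at 0, 0.5, 1.0, 1.5, 2.0; the long broad index line is at 1.5. Stays where it is left; friction about 0.06 N m. Starts between 0.1 and 0.6
- detector_tip (a point): Tip of the leak detector: loose white pen-shaped tool, about 70 g, hanging tip down; z up along it. From the tip: steel nose to 34 mm, shaft 14 mm wide to 80 mm, black collar 34 mm wide from 80 to 86 mm, round grip 20 mm wide from 86 to 142 mm, cap to 151 mm. Grip it from above about 118 mm from the tip; its yaw does not matter
- detector: The same leak detector; origin at its tip
- stand_seat (a point): Centre of the hole (24 mm wide) in the fixed stand's grey arm, at the arm's upper face, 92 mm over the bench. The detector hangs here by its collar, its tip 80 mm below this point. The stand's 12 mm post is 40 mm from the hole along the point's +x and ends 2 mm above the arm; nothing is higher
- tank_front (a point): A point on the bench in front of the row of fixed white tanks behind the work: they stand along y at and beyond this point's x and reach, with the motors on them, up to 250 mm above the bench. The robot's hand must pass in front of them or above them
- flask: Conical glass flask, 60 mm wide, 98 mm high, loose bystander; origin under its centre
- beaker: Glass beaker, 71 mm wide, 90 mm high, loose bystander; origin under its centre
- hex_key: Black hex key, 33 x 79 x 5 mm, lying loose on the bench, bystander; origin under its centre

How it is judged (in metres and radians):
On the way, in this order (a step that is already met when the one before it is completed fails the run):
1. the valve knob's pointer stands on the long index line (1.5 rad, within 0.12 rad) (value of joint valve_knob between 1.38 and 1.62 rad), for 0.2 s.
2. the detector's tip is over the joint, at the cartridge side, where the pass starts (radius 33 to 47 mm, no more than 10 mm above the joint) (x of detector_tip in the frame of joint_centre between -0.007 and 0.007 m and y of detector_tip in the frame of joint_centre between -0.047 and -0.033 m and horizontal distance between detector_tip and joint_centre between 0.033 and 0.047 m and z of detector_tip in the frame of joint_centre between -0.005 and 0.01 m), for 0.04 s.
3. the detector's tip is over the joint, 45 degrees clockwise of the start (radius 33 to 47 mm, no more than 10 mm above the joint) (x of detector_tip in the frame of joint_centre between -0.0353 and -0.0213 m and y of detector_tip in the frame of joint_centre between -0.0353 and -0.0213 m and horizontal distance between detector_tip and joint_centre between 0.033 and 0.047 m and z of detector_tip in the frame of joint_centre between -0.005 and 0.01 m), for 0.04 s.
4. the detector's tip is over the joint, 90 degrees clockwise of the start (radius 33 to 47 mm, no more than 10 mm above the joint) (x of detector_tip in the frame of joint_centre between -0.047 and -0.033 m and y of detector_tip in the frame of joint_centre between -0.007 and 0.007 m and horizontal distance between detector_tip and joint_centre between 0.033 and 0.047 m and z of detector_tip in the frame of joint_centre between -0.005 and 0.01 m), for 0.04 s.
5. the detector's tip is over the joint, 135 degrees clockwise of the start (radius 33 to 47 mm, no more than 10 mm above the joint) (x of detector_tip in the frame of joint_centre between -0.0353 and -0.0213 m and y of detector_tip in the frame of joint_centre between 0.0213 and 0.0353 m and horizontal distance between detector_tip and joint_centre between 0.033 and 0.047 m and z of detector_tip in the frame of joint_centre between -0.005 and 0.01 m), for 0.04 s.
6. the detector's tip is over the joint, 180 degrees clockwise of the start (radius 33 to 47 mm, no more than 10 mm above the joint) (x of detector_tip in the frame of joint_centre between -0.007 and 0.007 m and y of detector_tip in the frame of joint_centre between 0.033 and 0.047 m and horizontal distance between detector_tip and joint_centre between 0.033 and 0.047 m and z of detector_tip in the frame of joint_centre between -0.005 and 0.01 m), for 0.04 s.
7. the detector's tip is over the joint, 225 degrees clockwise of the start (radius 33 to 47 mm, no more than 10 mm above the joint) (x of detector_tip in the frame of joint_centre between 0.0213 and 0.0353 m and y of detector_tip in the frame of joint_centre between 0.0213 and 0.0353 m and horizontal distance between detector_tip and joint_centre between 0.033 and 0.047 m and z of detector_tip in the frame of joint_centre between -0.005 and 0.01 m), for 0.04 s.
8. the detector's tip is over the joint, 270 degrees clockwise of the start (radius 33 to 47 mm, no more than 10 mm above the joint) (x of detector_tip in the frame of joint_centre between 0.033 and 0.047 m and y of detector_tip in the frame of joint_centre between -0.007 and 0.007 m and horizontal distance between detector_tip and joint_centre between 0.033 and 0.047 m and z of detector_tip in the frame of joint_centre between -0.005 and 0.01 m), for 0.04 s.
9. the detector's tip is over the joint, 315 degrees clockwise of the start (radius 33 to 47 mm, no more than 10 mm above the joint) (x of detector_tip in the frame of joint_centre between 0.0213 and 0.0353 m and y of detector_tip in the frame of joint_centre between -0.0353 and -0.0213 m and horizontal distance between detector_tip and joint_centre between 0.033 and 0.047 m and z of detector_tip in the frame of joint_centre between -0.005 and 0.01 m), for 0.04 s.
10. the detector's tip is over the joint, back at the cartridge side: the round is closed (radius 33 to 47 mm, no more than 10 mm above the joint) (all of step 2), for 0.04 s.
At the end, for the whole second after the job is handed in: The knob's pointer is on the long line (1.5 rad, within 0.12 rad); the detector hangs at rest and upright (within 0.15 rad) by its collar in the stand's hole (tip within 10 mm of the hole's axis, 80 mm below the seat within 5 mm) (all of step 1 and horizontal distance between detector_tip and stand_seat below 0.01 m and z of detector_tip in the frame of stand_seat between -0.085 and -0.075 m and angle between detector's own z axis and vertical below 0.15 rad and linear speed of detector below 0.02 m/s); the robot touches nothing.
It fails at once if during the round (the tip within 8 mm of the joint's height over the lid or ring, away from the cartridge side where it arrives and leaves) the detector moves faster than 100 mm/s at any instant (horizontal distance between detector_tip and joint_centre below 0.055 m and y of detector_tip in the frame of joint_centre above -0.03 m and z of detector_tip in the frame of joint_centre between -0.01 and 0.008 m and linear speed of detector above 0.1 m/s).
It fails at once if the detector is pressed on the joint (the tip within 10 mm of its height over lid or ring) with more than 10 N (horizontal distance between detector_tip and joint_centre below 0.06 m and z of detector_tip in the frame of joint_centre below 0.01 m and contact force between detector and vessel above 10 N).
It fails at once if the tip strays more than 11 mm sideways from the joint (over the lid or the ring) while down within 8 mm of its height (z of detector_tip in the frame of joint_centre between -0.01 and 0.008 m and (horizontal distance between detector_tip and joint_centre below 0.029 m or horizontal distance between detector_tip and joint_centre between 0.051 and 0.058 m)).
It fails at once if the flask, the beaker or the hex key is moved by more than 30 mm (distance of any of flask, beaker, hex_key from where it was at the start of the episode above 0.03 m).
It also fails if it takes over 72 s, if anything falls off the work surface, if the arm or the gripper's body presses on something with over 40 N, if the wrist force passes 120 N, or if a joint passes its speed limit or range.

ROBOT

A 6-joint arm with a two-finger parallel gripper is mounted at the origin on a cart in front of the work surface, level with it; the furniture and walls round the work are solid. World frame = base frame: x ahead of the robot, y to its left, z up, the work surface at z = 0. Lengths are in mm, angles in rad, forces in N, time in s.
With the tool pointing down it reaches from about 250 to 725 mm from the base axis. Payload 9.7 kg.
Tool frame: the origin (TCP) lies at the centre of the arm's flange, where the gripper is bolted on; the fingertips stand 173 mm ahead of it and the grasp point (between the pads) lies 155 mm ahead of it (robot.grip_depth is the distance from the TCP to the grasp point, in mm); z points along the fingers, y is the line along which they close (so a half turn about z gives the same grasp; the last joint's range is limited). The gripper opens to 85 mm and grips with 20 to 120 N. Pads are 22 mm wide; open, the fingers measure 114 mm over their backs; the gripper's body (76 mm by 85 mm) begins 54 mm behind the grasp point. The pads swing forward as they close: fully open they stand 13 mm farther back than shut.
Start: joints at [-1.347, 0.087, 0.176, 1.66, 0, 1.571], TCP at [122.063, -536.282, 404.684] pointing down, gripper open.
Joint ranges: [-3.13, 3.13], [-0.85, 1.81], [-1.15, 1.24], [-2.2, 2.28], [-1.44, 1.52], [-3.14, 3.14]. Speed limits (rad/s): [2.22, 2.22, 2.57, 3.14, 3.14, 3.14].

INTERFACE

Orientations are given as a unit quaternion [x, y, z, w].
In Python, from plant import robot, imaging gives the robot as it stands (robot), with the cameras (imaging).
- The arm moves only by the tool jog_arm, called after "Emit:" as a command line: name --argument value ..., lists and objects as JSON in quotes. Schema: {"type":"object","properties":{"deltas":{"type":"array","items":{"type":"number"},"minItems":7,"maxItems":70},"only":{"type":"string"},"quiet":{"type":"boolean"},"lines":{"type":"string"}},"required":["deltas"],"additionalProperties":false}. deltas is one flat list of numbers that holds 1 to 10 rows one after another, with no inner brackets; each row has 7 numbers: a rotation vector rx, ry, rz in rad, then dx, dy, dz in mm, then the finger opening in mm; each row is the pose to reach, as a shift and turn from the pose commanded when the call began, along the tool's axes at that moment; what a row does not reach only later rows make up. A row lasts 1/12 s, in which the tool goes at most 41.7 mm and 0.125 rad, less where a joint would pass 70% of its speed; a pose out of reach is approached as far as the arm can. The fingers move at their own pace and stop on an object; the grip force is fixed at half the most. Time passes only in rows, so rows that do not move let the fingers close. The tool returns the time, the measured TCP pose, the force, the opening and the grip force at its end. only (a regular expression) keeps the lines of the reply that match it, lines (a string "A,B") keeps lines A to B, and quiet returns only ok. Input that does not fit is refused with a message, and nothing moves.
- robot.read_state(): the state, without advancing time (a new reading comes with each control period).
- imaging.snapshot(name): name is "scene" or "top"; returns a dict with "color" (420x560x3 uint8, red, green, blue), "fx", "fy", "cx", "cy" (pixels), "eye" and "orientation" of the camera in the world. Camera axes: x right, y down, z forward; pixel columns grow to the right and rows downward; lengths in mm; the calibration is good to about 2 mm. A picture is of the moment at which its call begins. There is no depth.
- robot.hand_in(): hands the job in; it is judged then, once.
The state is a dict: "time_s": time; "joint_pos": joint angles; "qd": joint speeds; "tau": joint torques, N m; "tool_pos": TCP position; "ee_rot": TCP orientation; "force": force on the tool from outside, world axes, zero at the start; "wrist_torque": the same for the moment, N m; "finger_gap": finger opening in mm; "finger_force": force on a finger pad.
Only numpy, scipy, OpenCV 4.12 (cv2) and the standard library are available. Lean on these libraries where they do the work, as an engineer would, in place of code of your own. Each camera call takes 0.05 s, during which the arm holds its last target. There are 200 camera calls.

## Working session

There is one attempt and no reset: what is moved stays moved. The work goes in short steps, Python scripts to look and compute and a tool call to move; the robot and the scene stay as the last step left them, time stands still between calls to the robot, and variables do not carry over. Pictures are saved under pics/ and viewed, at most 10 in all, crops included, and the job is handed in when it is done.

```bash
ls; mkdir -p pics
```

Run:
```python
from plant import robot, imaging
import cv2
for n in("scene","top"):
    s=imaging.snapshot(n); cv2.imwrite(f"pics/{n}0.png",s["color"][:,:,::-1]); print(n,{k:v for k,v in s.items() if k!="color"})
s=robot.read_state(); print(s)
```

```text
pics
plant.py
scene {'fx': 488.2662015916645, 'fy': 488.2662015916645, 'cx': 281.8644580959815, 'cy': 220.73789989634525, 'eye': array([-98.37849568, 785.29978124, 825.87570471]), 'orientation': array([-0.28304124,  0.84578805, -0.42793565,  0.14629187])}
top {'fx': 515.6866430280572, 'fy': 515.6866430280572, 'cx': 283.86434831058926, 'cy': 207.6034169678842, 'eye': array([ -67.76965637,  176.01230359, 1504.06431893]), 'orientation': array([-0.54169802,  0.81695277, -0.16272639,  0.11256795])}
{'time_s': 0.1, 'joint_pos': array([-1.34700628e+00,  8.74225949e-02,  1.75226184e-01,  1.65980936e+00,
        4.40506054e-06,  1.57080573e+00]), 'qd': array([-1.84457991e-03, -9.18553226e-04,  1.15404745e-03, -1.22439558e-03,
       -5.11864347e-05, -1.25374744e-03]), 'tau': array([-2.05726348e-03, -5.21562195e+01,  4.65653050e+01,  1.60459470e-02,
       -6.48641844e-05,  1.74890135e-05]), 'tool_pos': array([ 122.06147101, -536.29036561,  404.05078497]), 'ee_rot': array([ 9.93746624e-01,  1.11656981e-01, -6.53384988e-05, -6.01187291e-04]), 'force': array([ 0.33060976, -0.5312825 ,  0.11320772]), 'wrist_torque': array([-0.00115093,  0.0337623 ,  0.00270502]), 'finger_force': 0.0, 'finger_gap': 85.48931786474698}
```

View pics/scene0.png

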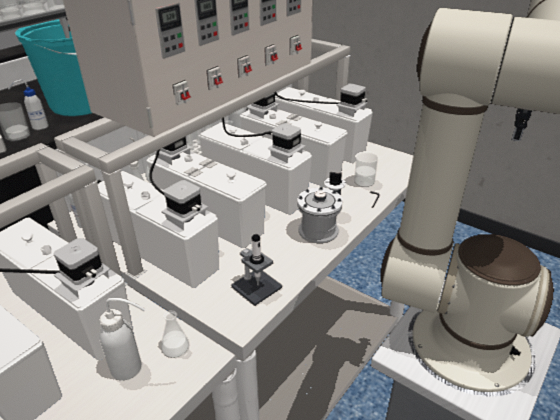

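View pics/top0.png

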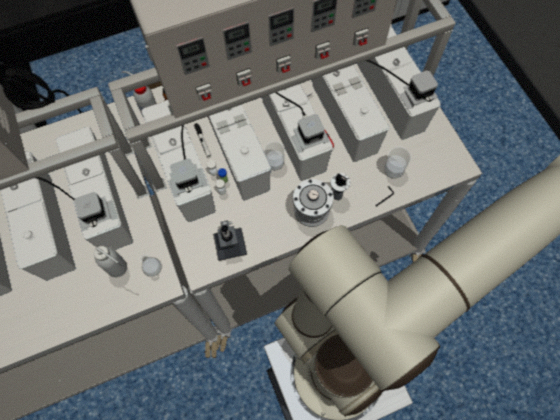

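The scene view shows the vessel near (320,205), the knob at (335,182), a black-based stand-like object at (257,270), the beaker at (366,170) and the hex key at (375,198). In the top view the vessel is at (313,200), the knob at (341,183) and the stand-like object at (228,240). I'll crop the key parts enlarged.

Run:
```python
import cv2,numpy as np
a=cv2.imread("pics/scene0.png")[140:310,225:400]; b=cv2.imread("pics/top0.png")[140:265,200:360]
a=cv2.resize(a,(400,388),interpolation=cv2.INTER_CUBIC);b=cv2.resize(b,(400,312),interpolation=cv2.INTER_CUBIC)
a=cv2.copyMakeBorder(a,0,0,0,0,0)
o=np.zeros((400,800,3),np.uint8);o[:388,:400]=a;o[:312,400:]=b
cv2.imwrite("pics/crop1.png",o)
```

```text
(no output)
```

View pics/crop1.png

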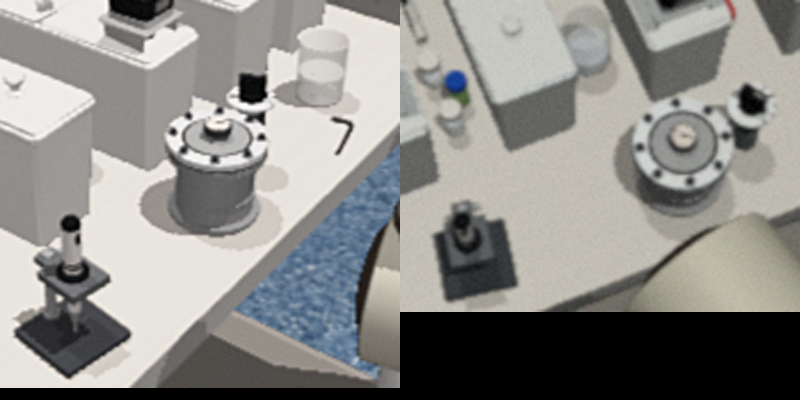

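The crop shows the lid as a grey disc inside the white ring with its 8 bolts, the black knob on its white scale disc, and the detector (black cap, white grip, dark collar) in its stand.

Create h.py:
```python
import numpy as np,cv2
from scipy.spatial.transform import Rotation as R
from plant import robot, imaging
def cam(n):
    s=imaging.snapshot(n); s["R"]=R.from_quat(s["orientation"]).as_matrix(); s["eye"]=np.array(s["eye"]); return s
def dirs(s,uv):
    uv=np.atleast_2d(uv).astype(float); d=np.c_[(uv[:,0]-s["cx"])/s["fx"],(uv[:,1]-s["cy"])/s["fy"],np.ones(len(uv))]
    d=d@s["R"].T; return d/np.linalg.norm(d,axis=1)[:,None]
def plane(s,uv,z):
    d=dirs(s,uv); return s["eye"]+d*((z-s["eye"][2])/d[:,2])[:,None]
def proj(s,p):
    c=(np.atleast_2d(p)-s["eye"])@s["R"]; return np.c_[c[:,0]/c[:,2]*s["fx"]+s["cx"],c[:,1]/c[:,2]*s["fy"]+s["cy"]]
def tri(s,u,t,v):
    a=dirs(s,u)[0];b=dirs(t,v)[0]; k=np.linalg.lstsq(np.c_[a,-b],t["eye"]-s["eye"],rcond=None)[0]
    p=s["eye"]+a*k[0];q=t["eye"]+b*k[1]; return (p+q)/2,np.linalg.norm(p-q)
def circ(p):
    A=np.c_[2*p[:,:2],np.ones(len(p))]; x=np.linalg.lstsq(A,(p[:,:2]**2).sum(1),rcond=None)[0]
    return x[:2],np.sqrt(x[2]+x[:2]@x[:2])
```

Run:
```python
from h import *
S=cam("scene");T=cam("top")
bx={"scene":{"v":(290,180,350,250),"k":(320,160,352,205),"d":(235,225,290,300)},"top":{"v":(285,170,340,230),"k":(325,168,355,205),"d":(208,215,250,265)}}
for s,n in((S,"scene"),(T,"top")):
    g=cv2.cvtColor(s["color"],cv2.COLOR_RGB2GRAY)
    for k,(a,b,c,d) in bx[n].items():
        print(n,k,a,b)
        st=1 if k!="v" else 2
        for r in g[b:d:st,a:c:st]: print(" ".join(f"{v//10:2d}" for v in r))
```

```text
scene v 290 180
15 15 15 15 15 15 15 15 15 15 14 14 14 14 14 14 14 15 24 25  3  1  1  1  1  1 19 19 14 14
15 15 15 15 15 15 15 15 15 15 17 14 13 13 14 14 14 20 16 16  1  1  2  1  0  2 20 19 12 14
15 15 15 15 15 15 15 15 15 14 23 23 21 17 14 14 14 17 24 24 12  5  1  2  4 18 21 22 21 14
15 15 15 15 15 15 15 15 15 15 23 22 22 23 23 15 13 14 16 23 24 24 23 23 24 24 23 19 23 23
15 15 15 15 15 15 15 15 15 21 23 23 23 23 21  4 11 23 22 18 12 17 20 21 19 15 21 22 23 23
15 15 15 15 15 15 14 15  7  8 24 23 23 23 21 19 21 23 23 23 23 18  7  7  3  4 23 23 23 22
15 15 15 15 15 15 23 24 20 15 23 19 16 20 24 24 22 17 16 22 24 12  3 13  3  7 23 22 22 22
15 15 15 15 15 24 23 23 24 14 16 18 13 24 24 22 23 23 14 18 15 21 23 23 23  9 23 22 22 22
15 15 15 15 17  7 22 24 11 18 18 19  6 10 19 19 20 12 12 19 18 13 21 23 23 23 22 22 22 22
15 15 15 15 18  4 16 17 15 18 18 15  8  2  3  3  3  3 15 18 18 18 11 23 17 17 23 22 22 22
15 15 15 15 24 23 24 17 16 18 18 14 10  7  5  4  5  8 16 18 19 19 11 19  5  5 21 22 23 22
15 15 15 15 19 24 23 23 11 19 18 18 18 13 13 15 15 15 17 18 18 19 10 24 22 23 21 23 23 22
15 1
[... 28230 characters left out ...]
2 13 14 14 14 15 15 16 16 16 16 15 16 16 15 16 17 18 19 19 18 19 19 18
19 19 19 19 18 19 19 19 19 17 12  9  8 11 13 15 15 15 15 15 16 15 16 15 16 15 16 15 15 16 16 15 15 16 17 18 18 19 19 19 19 19
19 18 19 19 19 19 19 19 19 19 18 16 15 15 17 18 18 18 17 16 16 15 16 15 16 16 15 15 15 16 16 16 16 17 17 18 19 18 19 19 19 18
19 19 19 19 19 19 19 19 18 19 19 18 18 18 18 19 19 18 17 16 15 16 16 15 16 16 16 16 16 16 17 18 18 18 18 18 19 19 19 19 19 19
19 19 19 19 19 19 19 19 19 19 19 19 19 19 19 19 19 19 17 16 16 16 16 16 17 17 16 17 18 18 18 19 18 18 19 19 19 19 19 18 18 19
19 19 19 19 18 19 19 19 19 19 19 19 19 19 19 19 19 19 17 16 17 18 18 18 18 18 18 19 19 19 19 19 18 19 19 19 19 19 19 18 18 19
```

Create m.py:
```python
from h import *
def lid(s,thr,box):
    a,b,c,d=box; g=cv2.cvtColor(s["color"],cv2.COLOR_RGB2GRAY)[b:d,a:c]
    f=8; G=cv2.resize(g,None,fx=f,fy=f,interpolation=cv2.INTER_CUBIC)
    return G,f,a,b
def pts(c,f,a,b): c=c.reshape(-1,2).astype(float); return np.c_[(c[:,0]+.5)/f-.5+a,(c[:,1]+.5)/f-.5+b]
def rfit(p,r0,tol=2.0):
    best=None; rng=np.random.default_rng(0)
    for _ in range(2000):
        c,r=circ(p[rng.choice(len(p),3,False)])
        if abs(r-r0)>3: continue
        i=abs(np.linalg.norm(p[:,:2]-c,axis=1)-r)<tol
        if best is None or i.sum()>best.sum(): best=i
    for _ in range(3):
        c,r=circ(p[best]); best=abs(np.linalg.norm(p[:,:2]-c,axis=1)-r)<tol
    return c,r,best.mean()
def cnt(mask): return max(cv2.findContours(mask.astype(np.uint8),cv2.RETR_EXTERNAL,cv2.CHAIN_APPROX_NONE)[0],key=cv2.contourArea)
```

Run:
```python
from m import *
S=cam("scene");T=cam("top"); C={}
for s,n,thr,box,seed,kb,ks in((S,"scene",205,(290,185,352,222),(308,202),(318,170,350,195),(330,186)),(T,"top",172,(288,175,338,222),(318,205),(325,172,352,195),(334,182))):
    G,f,a,b=lid(s,thr,box)
    n_,lab=cv2.connectedComponents((G<thr).astype(np.uint8)); c=cnt(lab==lab[(seed[1]-b)*f,(seed[0]-a)*f]); p=pts(c,f,a,b)
    print(n,"lid",cv2.contourArea(c)/f/f)
    for z in(95,105,115): print(z,*rfit(plane(s,p,z),41.5))
    # bolts
    g=cv2.cvtColor(s["color"],cv2.COLOR_RGB2GRAY)
    # cap
    cb=(248,228,264,243) if n=="scene" else (218,222,230,233)
    G,f,a,b=lid(s,0,cb); c=cnt(G<(70 if n=="scene" else 45)); M=cv2.moments(c); C[n+"cap"]=pts(np.array([M["m10"],M["m01"]])/M["m00"],f,a,b)[0]; print("cap",C[n+"cap"],M["m00"]/f/f)
    # white disc
    G,f,a,b=lid(s,0,kb); n_,lab=cv2.connectedComponents((G>(205 if n=="scene" else 190)).astype(np.uint8)); 
    c=cnt(lab==lab[(ks[1]-b)*f,(ks[0]-a)*f]); p=pts(c,f,a,b); print("disc",cv2.contourArea(c)/f/f)
    for z in(95,105,115): print(z,*rfit(plane(s,p,z),30))
    c=cnt(G<60); print("knob",pts(np.array(cv2.minAreaRect(c)[0]),f,a,b))
print("cap",tri(S,C["scenecap"],T,C["topcap"]))
for z in (154,158,163): print(plane(S,C["scenecap"],z),plane(T,C["topcap"],z))
```

```text
scene lid 1445.890625
95 [ 484.10529206 -145.57367903] 43.06085819549133 0.1208026208026208
105 [ 476.13562247 -132.83726634] 42.47169018896005 0.1208026208026208
115 [ 468.16595288 -120.10085364] 41.882522182416466 0.12121212121212122
cap [255.40503384 237.59905527] 46.171875
disc 199.3203125
95 [ 498.48020216 -243.549526  ] 29.405416163365604 0.25616921269095183
105 [ 490.31385193 -229.4725865 ] 29.003084878118322 0.2573443008225617
115 [ 482.13312296 -215.41231107] 28.614963043072706 0.25616921269095183
knob [[335.24999809 178.37499905]]
top lid 1762.015625
95 [460.43742006 -91.69634281] 42.91061636434255 0.14572605561277033
105 [456.69081507 -89.77380628] 42.59917184606297 0.14572605561277033
115 [452.94096191 -87.90288668] 42.32740306421694 0.14727085478887744
cap [224.07916277 228.42773787] 33.4453125
disc 47.421875
95 [ 496.56861727 -234.27523366] 27.983845990639136 0.5031446540880503
105 [ 492.49818641 -231.27236643] 27.6896907542095 0.5031446540880503
115 [ 488.4045359  -228.25004795] 27.371230272385397 0.5031446540880503
knob [[339.71640396 180.49152946]]
cap (array([466.29082069, 143.51509966, 155.32076151]), np.float64(0.30209251994779995))
[[467.23224173 142.23686072 154.        ]] [[466.96231933 143.54365777 154.        ]]
[[463.86488832 146.06532432 158.        ]] [[465.37800378 143.63985659 158.        ]]
[[459.65569654 150.85090383 163.        ]] [[463.39760933 143.7601051  163.        ]]
```

Create r.py:
```python
from m import *
def radial(s,c,z,lo,hi,kind):
    g=cv2.cvtColor(s["color"],cv2.COLOR_RGB2GRAY).astype(np.float32)
    for it in range(4):
        th=np.linspace(0,2*np.pi,120,endpoint=False); r=np.arange(lo,hi,.25)
        P=np.stack([c[0]+np.outer(np.cos(th),r),c[1]+np.outer(np.sin(th),r),np.full((120,len(r)),z)],-1)
        uv=proj(s,P.reshape(-1,3)).reshape(120,len(r),2).astype(np.float32)
        v=cv2.remap(g,uv[...,0],uv[...,1],cv2.INTER_CUBIC)
        k=v[:,4:-4].argmin(1)+4 if kind=="gap" else np.gradient(cv2.GaussianBlur(v,(5,1),1),axis=1)[:,4:-4].argmin(1)+4
        ok=(k>5)&(k<len(r)-6)
        p=P[np.arange(120),k][ok]; c,rr,fr=rfit(p,(lo+hi)/2,1.2)
    return c,rr,fr*ok.mean()
if __name__=="__main__":
    S=cam("scene");T=cam("top")
    for n,s,u,ud in(("scene",S,(319.5,203),(335,182)),("top",T,(312,196.5),(340.5,184))):
        for z in(95,105,115):
            print(n,z,"gap",*radial(s,plane(s,u,z)[0,:2],z,34,46.5,"gap"),"disc",*radial(s,plane(s,ud,z)[0,:2],z,24,37,"edge"))
```

```bash
python3 r.py
```

```text
scene 95 gap [ 484.53211309 -145.84681942] 39.300651218600336 0.7333333333333333 disc [ 499.74754923 -244.10230666] 30.784905733310513 0.475
scene 105 gap [ 476.54119331 -133.08726144] 38.78067451158533 0.725 disc [ 491.30029449 -229.41260171] 29.93698589562707 0.5083333333333334
scene 115 gap [ 468.5532049  -120.34999074] 38.21296220034276 0.725 disc [ 482.98023301 -215.73756508] 29.979068218552026 0.49166666666666664
top 95 gap [ 481.82151502 -137.27275644] 39.0490943136137 1.0 disc [ 492.53164171 -231.81731062] 27.431028213741318 0.47500000000000003
top 105 gap [ 477.92338729 -135.05327925] 38.773991137863554 1.0 disc [ 488.37702211 -228.88728831] 27.159387810276346 0.4916666666666667
top 115 gap [ 474.01928592 -132.82185628] 38.49694252865416 1.0 disc [ 484.7074603  -225.99135785] 27.048519505858003 0.55
```

Run:
```python
from h import *
o=[]
for n in("scene","top"):
    s=cam(n)
    for z in(137,105):
        k=400/80; v,u=np.mgrid[0:280,0:400]; X=491.3+(u-200)/k; Y=-230-(v-140)/k
        uv=proj(s,np.stack([X,Y,np.full(X.shape,z)],-1).reshape(-1,3)).reshape(280,400,2).astype(np.float32)
        o.append(cv2.remap(s["color"],uv[...,0],uv[...,1],cv2.INTER_CUBIC)[:,:,::-1])
cv2.imwrite("pics/rect.png",np.vstack([np.hstack(o[:2]),np.hstack(o[2:])]))
```

```text
(no output)
```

View pics/rect.png

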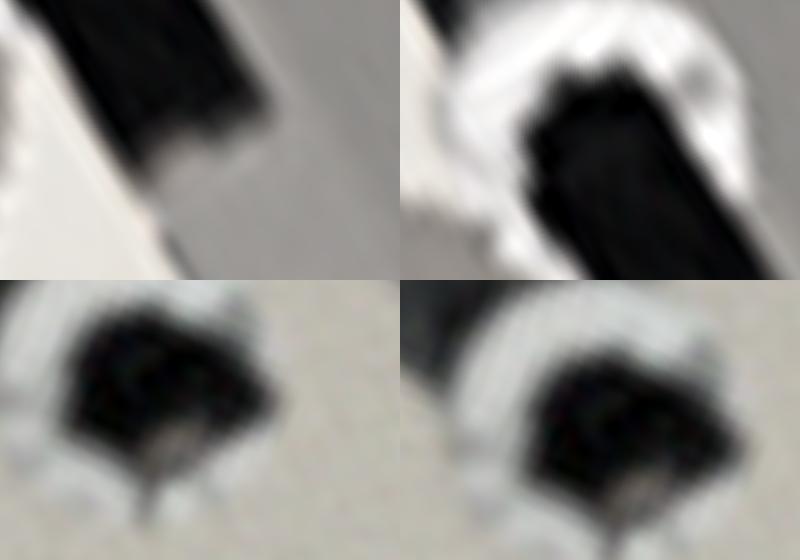

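The rectified view shows the bar lying at about 0.52 rad in world axes. The dark long index line lies at about (210,545) in the lower-right panel, which is world direction −1.49 rad and confirms a vessel yaw of about 0.148.

Create go.py:
```python
import sys; from h import *
# usage: go.py x y z ydir -> rows numbers in the tool's axes
s=robot.read_state(); M=R.from_quat(s["ee_rot"]).as_matrix(); x,y,z,a=map(float,sys.argv[1:5])
Y=np.array([np.cos(a),np.sin(a),0]);Z=np.array([0,0,-1.]);G=np.c_[np.cross(Y,Z),Y,Z]
print("rot",R.from_matrix(M.T@G).as_rotvec().round(3),"d",(M.T@(np.array([x,y,z])-s["tool_pos"])).round(1),"ydir",round(np.arctan2(M[1,1],M[0,1]),3),"tcp",s["tool_pos"].round(1),"t",s["time_s"],"gap",round(s["finger_gap"],1),"f",s["force"].round(1),"tq",s["wrist_torque"].round(2),"q",s["joint_pos"].round(2))
```

```bash
python3 go.py 491.5 -229.7 345 -1.05
```

Run:
```python
from h import *
T=cam("top")
print(plane(T,[(303,178),(329,165),(268,187),(250,195)],0).round(0))
```

```text
rot [-0.     0.    -0.297] d [ 428.3 -216.9   59.6] ydir -1.347 tcp [ 122.1 -536.3  404.6] t 0.5 gap 85.2 f [-0.3 -0.5  0.4] tq [ 0.04  0.03 -0.05] q [-1.35  0.09  0.18  1.66 -0.    1.57]
[[ 592. -156.    0.]
 [ 602. -254.    0.]
 [ 606.  -40.    0.]
 [ 603.   24.    0.]]
```

Emit:
jog_arm --deltas '[0, 0, 0, 30, -15, 0, 50, 0, 0, -0.05, 68, -34, 0, 50, 0, 0, -0.1, 105, -53, 0, 50, 0, 0, -0.15, 142, -72, 0, 50, 0, 0, -0.2, 179, -91, 0, 50, 0, 0, -0.25, 216, -109, 0, 50, 0, 0, -0.297, 253, -128, 0, 50, 0, 0, -0.297, 290, -147, 0, 50, 0, 0, -0.297, 327, -166, 0, 50, 0, 0, -0.297, 360, -182, 0, 50]'

```text
time_s: 1.38
tool_pos: [434.1, -276.9, 404.9]
ee_rot: [0.966, 0.258, 0.0, 0.0]
force: [1.0, -1.2, -0.3]
finger_gap: 49.8
finger_force: 0.0
```

```bash
python3 go.py 491.5 -229.7 345 -1.05
```

```text
rot [ 0.    -0.     0.001] d [ 73.2 -12.3  60. ] ydir -1.049 tcp [ 434.1 -276.9  404.9] t 1.3833 gap 49.8 f [ 1.  -1.2 -0.3] tq [-0.04 -0.    0.04] q [-0.57  0.    0.09  1.66  0.    2.05]
```

Emit:
jog_arm --deltas '[0, 0, 0, 25, -4, 0, 50, 0, 0, 0, 50, -8, 10, 50, 0, 0, 0, 66, -11, 30, 50, 0, 0, 0, 73, -12, 50, 50, 0, 0, 0, 73, -12, 60, 50, 0, 0, 0, 73, -12, 60, 50, 0, 0, 0, 73, -12, 60, 50]'

```text
time_s: 1.97
tool_pos: [489.6, -232.5, 344.9]
ee_rot: [0.966, 0.257, -0.0, -0.0]
force: [0.6, 0.1, 0.8]
finger_gap: 50.0
finger_force: 0.0
```

```bash
python3 go.py 491.5 -229.7 287 -1.05
```

```text
rot [-0.  0. -0.] d [ 3.1 -1.4 57.9] ydir -1.05 tcp [ 489.6 -232.5  344.9] t 1.9667 gap 50.0 f [0.6 0.1 0.8] tq [-0.02 -0.02 -0.06] q [-0.44  0.05  0.03  1.54 -0.    2.18]
```

Emit:
jog_arm --deltas '[0, 0, 0, 3, -1, 15, 50, 0, 0, 0, 3, -1.5, 30, 50, 0, 0, 0, 3, -1.5, 45, 50, 0, 0, 0, 3, -1.5, 53, 50, 0, 0, 0, 3, -1.5, 58, 50, 0, 0, 0, 3, -1.5, 58, 50, 0, 0, 0, 3, -1.5, 58, 30, 0, 0, 0, 3, -1.5, 58, 24, 0, 0, 0, 3, -1.5, 58, 22, 0, 0, 0, 3, -1.5, 58, 22]'

```text
time_s: 2.8
tool_pos: [492.0, -229.5, 287.4]
ee_rot: [0.966, 0.257, 0.0, 0.0]
force: [0.8, 0.7, -0.3]
finger_gap: 21.8
finger_force: 0.0
```

```bash
python3 go.py 491.5 -229.7 287 -1.05
```

```text
rot [ 0.001 -0.001  0.   ] d [-0.6 -0.1  0.4] ydir -1.05 tcp [ 492.  -229.5  287.4] t 2.8 gap 21.8 f [ 0.8  0.7 -0.3] tq [-0.05 -0.07 -0.01] q [-0.44  0.06 -0.08  1.43 -0.    2.18]
```

Emit:
jog_arm --deltas '[0, 0, 0, 0, 0, 0, 19, 0, 0, 0, 0, 0, 0, 17, 0, 0, 0, 0, 0, 0, 16, 0, 0, 0, 0, 0, 0, 15, 0, 0, 0, 0, 0, 0, 14, 0, 0, 0, 0, 0, 0, 14]'

```text
time_s: 3.3
tool_pos: [492.3, -230.1, 287.1]
ee_rot: [0.966, 0.257, 0.0, 0.001]
force: [3.5, -7.1, -0.9]
finger_gap: 14.0
finger_force: 5.3
```

```bash
python3 go.py 491.5 -229.7 287 -1.05
```

```text
rot [ 0.003 -0.    -0.   ] d [-0.5 -0.7  0.1] ydir -1.05 tcp [ 492.3 -230.1  287.1] t 3.3 gap 14.0 f [ 3.5 -7.1 -0.9] tq [-1.29 -0.7   0.09] q [-0.44  0.06 -0.08  1.43 -0.    2.18]
```

Emit:
jog_arm --deltas '[0, 0, 0, 0, 0.7, 0, 13, 0, 0, 0, 0, 0.7, 0, 12, 0, 0, -0.07, 0, 0.7, 0, 12, 0, 0, -0.15, 0, 0.7, 0, 12, 0, 0, -0.23, 0, 0.7, 0, 12, 0, 0, -0.31, 0, 0.7, 0, 12, 0, 0, -0.38, 0, 0.7, 0, 12, 0, 0, -0.4, 0, 0.7, 0, 12, 0, 0, -0.4, 0, 0.7, 0, 12]'

```text
time_s: 4.05
tool_pos: [492.0, -229.9, 287.1]
ee_rot: [0.896, 0.445, -0.0, -0.0]
force: [-1.5, -0.2, 4.3]
finger_gap: 13.0
finger_force: 49.8
```

```bash
python3 go.py 492.4 -230.4 287 0.077
```

```text
rot [-0.    -0.    -0.726] d [-0.2  0.6  0.1] ydir -0.649 tcp [ 492.  -229.9  287.1] t 4.05 gap 13.0 f [-1.5 -0.2  4.3] tq [-0.06  0.45  0.07] q [-0.44  0.06 -0.08  1.43  0.    1.78]
```

Emit:
jog_arm --deltas '[0, 0, -0.08, 0, 0, 0, 12, 0, 0, -0.17, 0, 0, 0, 12, 0, 0, -0.26, 0, 0, 0, 12, 0, 0, -0.35, 0, 0, 0, 12, 0, 0, -0.44, 0, 0, 0, 12, 0, 0, -0.53, 0, 0, 0, 12, 0, 0, -0.62, 0, 0, 0, 12, 0, 0, -0.69, 0, 0, 0, 12, 0, 0, -0.726, 0, 0, 0, 12, 0, 0, -0.726, 0, 0, 0, 12]'

```text
time_s: 4.88
tool_pos: [490.9, -229.5, 287.1]
ee_rot: [0.679, 0.734, -0.001, -0.002]
force: [-10.9, 2.3, 9.8]
finger_gap: 12.8
finger_force: 50.6
```

```bash
python3 go.py 492.4 -230.4 287 0.077
```

Run:
```python
from h import *
s=cam("top");a=s["color"][160:215,300:370,::-1]
t=cam("scene");b=t["color"][150:205,300:370,::-1]
cv2.imwrite("pics/kn.png",np.hstack([cv2.resize(q,(400,314),interpolation=cv2.INTER_CUBIC) for q in(a,b)]))
```

```text
rot [-0.003 -0.001  0.001] d [-1.   1.4  0.1] ydir 0.078 tcp [ 490.9 -229.5  287.1] t 4.8833 gap 12.8 f [-10.9   2.3   9.8] tq [0.4  2.24 0.07] q [-0.44  0.06 -0.08  1.43 -0.    1.06]
```

View pics/kn.png

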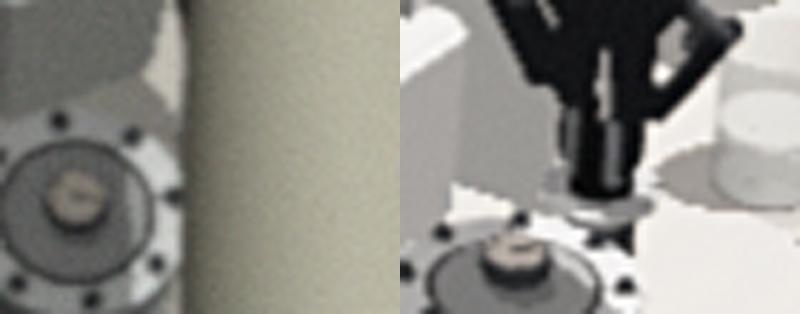

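The arm hides the knob in the top view, and the scene view shows the fingers closed on the bar above the disc. The last rotation reached its target, so I'll relieve the side load, release, rise and look.

Emit:
jog_arm --deltas '[0, 0, 0, 0, -1, 0, 12, 0, 0, 0, 0, -1, 0, 14, 0, 0, 0, 0, -1, 0, 18, 0, 0, 0, 0, -1, 0, 30, 0, 0, 0, 0, -1, 0, 45, 0, 0, 0, 0, -1, -15, 50, 0, 0, 0, 0, -1, -45, 50, 0, 0, 0, 0, -1, -80, 50, 0, 0, 0, 0, -1, -115, 50, 0, 0, 0, 0, -1, -135, 50]'

```text
time_s: 5.82
tool_pos: [491.2, -230.0, 425.4]
ee_rot: [0.68, 0.733, 0.001, 0.002]
force: [0.6, -0.3, 0.4]
finger_gap: 50.1
finger_force: 0.0
```

```bash
python3 go.py 466.3 143.5 425 0.8
```

```text
rot [ 0.002  0.003 -0.724] d [ 3.743e+02  3.600e+00 -2.000e-01] ydir 0.076 tcp [ 491.2 -230.   425.4] t 5.8167 gap 50.1 f [ 0.6 -0.3  0.4] tq [-0.02  0.   -0.05] q [-0.44  0.08  0.2   1.7   0.    1.06]
```

Emit:
jog_arm --deltas '[0, 0, 0, 25, 0, 0, 50, 0, 0, 0, 65, 0, 0, 50, 0, 0, 0, 105, 0, 0, 50, 0, 0, 0, 145, 0, 0, 50, 0, 0, 0, 185, 0, 0, 50, 0, 0, 0, 225, 0, 0, 50, 0, 0, 0, 265, 2, 0, 50, 0, 0, 0, 305, 2, 0, 50, 0, 0, 0, 340, 2, 0, 50, 0, 0, 0, 358, 2, 0, 50]'

```text
time_s: 6.65
tool_pos: [465.5, 130.2, 421.5]
ee_rot: [0.679, 0.734, 0.0, -0.0]
force: [1.0, -0.3, -0.5]
finger_gap: 50.1
finger_force: 0.0
```

```bash
python3 go.py 466.3 143.5 340 0.076
```

Run:
```python
from h import *
o=[]
for n,z in(("top",105),("scene",137)):
        s=cam(n); k=5; v,u=np.mgrid[0:400,0:400]; X=491+(u-200)/k; Y=-230-(v-200)/k
        uv=proj(s,np.stack([X,Y,np.full(X.shape,z)],-1).reshape(-1,3)).reshape(400,400,2).astype(np.float32)
        o.append(cv2.remap(s["color"],uv[...,0],uv[...,1],cv2.INTER_CUBIC)[:,:,::-1])
cv2.imwrite("pics/kn2.png",np.hstack(o))
```

```text
rot [ 0.    -0.001  0.002] d [13.1  1.8 81.6] ydir 0.078 tcp [465.5 130.2 421.5] t 6.65 gap 50.1 f [ 1.  -0.3 -0.5] tq [-0.07 -0.07  0.01] q [ 0.27 -0.07  0.06  1.69  0.    1.77]
```

View pics/kn2.png

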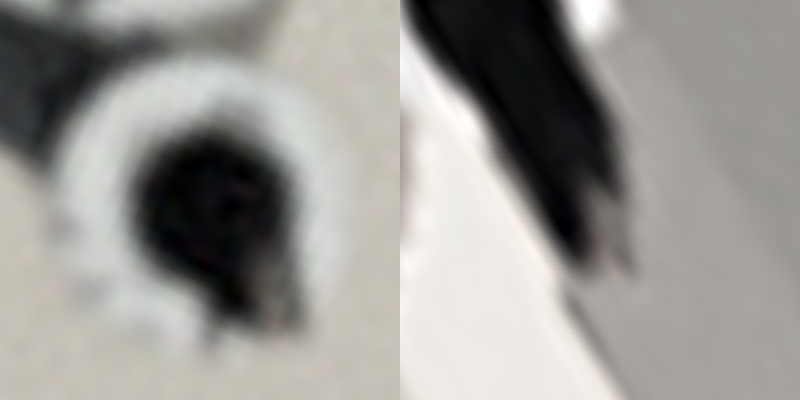

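The pointer bar's right edge runs from (290,200) to (300,325) in the left panel, direction −1.49 rad. The index mark at (212,335) lies at −1.48 rad, so the pointer is on the line. Next is the detector.

Emit:
jog_arm --deltas '[0, 0, 0, 8, 1, 15, 50, 0, 0, 0, 13, 1.8, 45, 50, 0, 0, 0, 13, 1.8, 70, 50, 0, 0, 0, 13, 1.8, 81, 50, 0, 0, 0, 13, 1.8, 81, 50, 0, 0, 0, 13, 1.8, 81, 50]'

```text
time_s: 7.25
tool_pos: [466.9, 139.6, 341.2]
ee_rot: [0.68, 0.733, -0.0, -0.0]
force: [0.0, 0.3, 1.1]
finger_gap: 50.0
finger_force: 0.0
```

```bash
python3 go.py 466.3 143.5 285 0.076
```

```text
rot [-0.     0.    -0.001] d [ 3.9 -0.3 56.2] ydir 0.075 tcp [466.9 139.6 341.2] t 7.25 gap 50.0 f [0.  0.3 1.1] tq [ 0.02 -0.03  0.02] q [ 0.29 -0.08 -0.11  1.54 -0.    1.79]
```

Emit:
jog_arm --deltas '[0, 0, 0, 4, 0, 10, 50, 0, 0, 0, 4, 0, 25, 50, 0, 0, 0, 4, 0, 40, 50, 0, 0, 0, 4, 0, 50, 50, 0, 0, 0, 4, 0, 56, 50, 0, 0, 0, 4, 0, 56, 40, 0, 0, 0, 4, 0, 56, 30, 0, 0, 0, 4, 0, 56, 26, 0, 0, 0, 4, 0, 56, 24]'

```text
time_s: 8.0
tool_pos: [466.8, 144.2, 285.6]
ee_rot: [0.68, 0.733, 0.001, 0.0]
force: [0.0, 0.2, 0.2]
finger_gap: 24.1
finger_force: 0.0
```

```bash
python3 go.py 466.3 143.5 285 0.076
```

```text
rot [ 0.001 -0.    -0.   ] d [-0.6 -0.5  0.6] ydir 0.076 tcp [466.8 144.2 285.6] t 8.0 gap 24.1 f [0.  0.2 0.2] tq [ 0.02 -0.02  0.04] q [ 0.3  -0.07 -0.21  1.43  0.    1.79]
```

Emit:
jog_arm --deltas '[0, 0, 0, 0, 0, 0, 22, 0, 0, 0, 0, 0, 0, 21, 0, 0, 0, 0, 0, 0, 20, 0, 0, 0, 0, 0, 0, 19, 0, 0, 0, 0, 0, 0, 18, 0, 0, 0, 0, 0, 0, 18]'

```text
time_s: 8.5
tool_pos: [466.6, 144.1, 285.0]
ee_rot: [0.68, 0.733, 0.0, 0.0]
force: [-2.0, -0.4, 5.1]
finger_gap: 18.8
finger_force: 43.8
```

```bash
python3 go.py 466.3 143.5 285 0.076
```

```text
rot [ 0. -0. -0.] d [-0.6 -0.3  0. ] ydir 0.076 tcp [466.6 144.1 285. ] t 8.5 gap 18.8 f [-2.  -0.4  5.1] tq [-0.02  0.4  -0.  ] q [ 0.3  -0.07 -0.22  1.43  0.    1.79]
```

Emit:
jog_arm --deltas '[0, 0, 0, 0, 0, -4, 18, 0, 0, 0, 0, 0, -12, 18, 0, 0, 0, 0, 0, -24, 18, 0, 0, 0, 0, 0, -40, 18, 0, 0, 0, 0, 0, -58, 18, 0, 0, 0, 0, 0, -78, 18, 0, 0, 0, 0, 0, -98, 18, 0, 0, 0, 0, 0, -118, 18, 0, 0, 0, 0, 0, -134, 18, 0, 0, 0, 0, 0, -142, 18]'

```text
time_s: 9.33
tool_pos: [466.5, 144.1, 429.9]
ee_rot: [0.68, 0.733, 0.001, 0.001]
force: [0.6, 0.3, -0.2]
finger_gap: 19.0
finger_force: 43.6
```

```bash
python3 go.py 478 -50 425 0.076
```

Run:
```python
from h import *
s=cam("scene");p=proj(s,[466.5,144,152]);print(p)
u,v=p[0].astype(int); a=s["color"][v-70:v+30,u-50:u+50,::-1]
t=cam("top");q=proj(t,[466.5,144,152]);print(q); x,y=q[0].astype(int); b=t["color"][y-50:y+50,x-50:x+50,::-1]
cv2.imwrite("pics/det.png",np.hstack([cv2.resize(k,(400,400),interpolation=cv2.INTER_CUBIC) for k in (a,b)]))
```

```text
rot [ 0.003 -0.001  0.   ] d [-194.4   -3.3    4.7] ydir 0.076 tcp [466.5 144.1 429.9] t 9.3333 gap 19.0 f [ 0.6  0.3 -0.2] tq [ 0.02 -0.02  0.02] q [ 0.3  -0.05  0.08  1.7  -0.    1.79]
[[255.18582441 238.82100937]]
[[224.06512273 228.88052563]]
```

View pics/det.png

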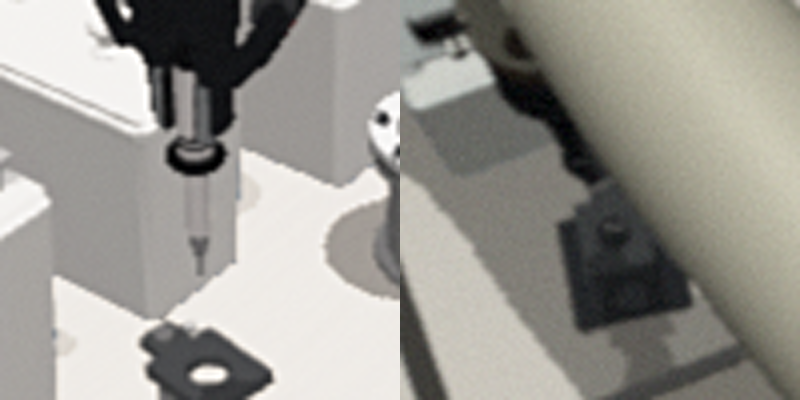

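The scene panel shows the detector upright in the fingers, its tip at about pixel (255,237). That agrees with a tip z of about 157, so the tip is about 273 mm under the TCP. The stand's hole is at about (257,261).

Run:
```python
from h import *
s=cam("scene");g=cv2.cvtColor(s["color"],cv2.COLOR_RGB2GRAY)[254:269,249:267]
G=cv2.resize(g,None,fx=8,fy=8,interpolation=cv2.INTER_CUBIC); n,l=cv2.connectedComponents((G>150).astype(np.uint8)); L=l==l[7*8,8*8]; v,u=np.nonzero(L)
p=[(u.mean()+.5)/8-.5+249,(v.mean()+.5)/8-.5+254]; print("hole px",p,L.sum()/64,plane(s,p,92).round(1))
P=lambda k:40*np.array([np.sin(-1.497-k*np.pi/50),np.cos(-1.497-k*np.pi/50)])
for j in range(10): print(j,"; ".join("%.1f %.1f"%tuple(P(10*j+i)-P(10*j)) for i in range(1,11)))
```

```bash
python3 go.py 483.2 -173.8 425 0.076
```

```text
hole px [np.float64(256.74918094758067), np.float64(261.18365675403226)] 31.0 [[461.3 148.2  92. ]]
0 -0.1 -2.5; -0.1 -5.0; 0.2 -7.5; 0.5 -10.0; 1.0 -12.5; 1.7 -14.9; 2.5 -17.3; 3.5 -19.6; 4.6 -21.8; 5.9 -24.0
1 1.4 -2.1; 2.9 -4.1; 4.5 -6.0; 6.3 -7.8; 8.2 -9.5; 10.1 -11.0; 12.2 -12.5; 14.4 -13.8; 16.6 -14.9; 18.9 -16.0
2 2.4 -0.9; 4.8 -1.6; 7.2 -2.2; 9.7 -2.6; 12.2 -2.9; 14.7 -3.0; 17.2 -2.9; 19.7 -2.7; 22.2 -2.3; 24.7 -1.8
3 2.4 0.7; 4.8 1.5; 7.1 2.5; 9.4 3.6; 11.5 4.8; 13.6 6.2; 15.6 7.8; 17.5 9.4; 19.3 11.2; 21.0 13.0
4 1.6 2.0; 3.0 4.0; 4.3 6.2; 5.5 8.4; 6.5 10.7; 7.4 13.1; 8.1 15.5; 8.7 17.9; 9.1 20.4; 9.4 22.9
5 0.1 2.5; 0.1 5.0; -0.2 7.5; -0.5 10.0; -1.0 12.5; -1.7 14.9; -2.5 17.3; -3.5 19.6; -4.6 21.8; -5.9 24.0
6 -1.4 2.1; -2.9 4.1; -4.5 6.0; -6.3 7.8; -8.2 9.5; -10.1 11.0; -12.2 12.5; -14.4 13.8; -16.6 14.9; -18.9 16.0
7 -2.4 0.9; -4.8 1.6; -7.2 2.2; -9.7 2.6; -12.2 2.9; -14.7 3.0; -17.2 2.9; -19.7 2.7; -22.2 2.3; -24.7 1.8
8 -2.4 -0.7; -4.8 -1.5; -7.1 -2.5; -9.4 -3.6; -11.5 -4.8; -13.6 -6.2; -15.6 -7.8; -17.5 -9.4; -19.3 -11.2; -21.0 -13.0
9 -1.6 -2.0; -3.0 -4.0; -4.3 -6.2; -5.5 -8.4; -6.5 -10.7; -7.4 -13.1; -8.1 -15.5; -8.7 -17.9; -9.1 -20.4; -9.4 -22.9
rot [ 0.001 -0.    -0.   ] d [-318.3   -7.7    2. ] ydir 0.076 tcp [466.7 144.2 427.1] t 9.4833 gap 19.1 f [ 0.5 -0.2 -0.8] tq [0.01 0.05 0.01] q [ 0.3  -0.05  0.08  1.7   0.    1.79]
```

Emit:
jog_arm --deltas '[0, 0, 0, -15, 0, 0, 18, 0, 0, 0, -45, -1, 0, 18, 0, 0, 0, -80, -2, 0, 18, 0, 0, 0, -115, -3, 0, 18, 0, 0, 0, -150, -4, 0, 18, 0, 0, 0, -185, -5, 0, 18, 0, 0, 0, -220, -6, 0, 18, 0, 0, 0, -255, -6.5, 0, 18, 0, 0, 0, -285, -7, 0, 18, 0, 0, 0, -305, -7.5, 0, 18]'

```text
time_s: 10.32
tool_pos: [482.0, -163.1, 425.2]
ee_rot: [0.68, 0.733, -0.001, -0.001]
force: [0.9, -0.5, -0.1]
finger_gap: 18.7
finger_force: 43.6
```

Emit:
jog_arm --deltas '[0, 0, 0, -10, 0, 0, 18, 0, 0, 0, -13.3, 0, 0, 18, 0, 0, 0, -13.3, 0, 0, 18, 0, 0, 0, -13.3, 0, 0, 18]'

```text
time_s: 10.65
tool_pos: [483.3, -173.1, 426.3]
ee_rot: [0.68, 0.734, -0.0, -0.0]
force: [0.5, -0.5, -0.2]
finger_gap: 18.8
finger_force: 43.6
```

```bash
python3 go.py 483.2 -173.8 382 0.076
```

```text
rot [-0.001 -0.001  0.   ] d [-0.8 -0.1 44.3] ydir 0.076 tcp [ 483.3 -173.1  426.3] t 10.65 gap 18.8 f [ 0.5 -0.5 -0.2] tq [0. 0. 0.] q [-0.34  0.01  0.14  1.7   0.    1.15]
```

Emit:
jog_arm --deltas '[0, 0, 0, -0.7, 0, 8, 18, 0, 0, 0, -0.7, 0, 18, 18, 0, 0, 0, -0.7, 0, 27, 18, 0, 0, 0, -0.7, 0, 34, 18, 0, 0, 0, -0.7, 0, 38, 18, 0, 0, 0, -0.7, 0, 40, 18, 0, 0, 0, -0.7, 0, 40, 18, 0, 0, 0, -0.7, 0, 40, 18]'

```text
time_s: 11.32
tool_pos: [483.3, -174.5, 386.9]
ee_rot: [0.68, 0.733, 0.0, 0.0]
force: [-0.1, 0.4, -0.6]
finger_gap: 18.9
finger_force: 43.6
```

```bash
python3 go.py 483.2 -173.8 382 0.076
```

Run:
```python
from h import *
s=cam("scene"); t=robot.read_state()["tool_pos"]
print(proj(s,[t-[0,0,273],[483.2,-173.8,105]]))
cv2.imwrite("pics/start.png",cv2.resize(s["color"][140:225,280:370,::-1],(635,600),interpolation=cv2.INTER_CUBIC))
```

```text
rot [ 0.  0. -0.] d [ 0.7 -0.   4.9] ydir 0.076 tcp [ 483.3 -174.5  386.9] t 11.3167 gap 18.9 f [-0.1  0.4 -0.6] tq [ 0.02 -0.    0.  ] q [-0.35 -0.01  0.05  1.62 -0.    1.15]
[[326.17013774 188.9622246 ]
 [325.89656712 191.91502997]]
```

View pics/start.png

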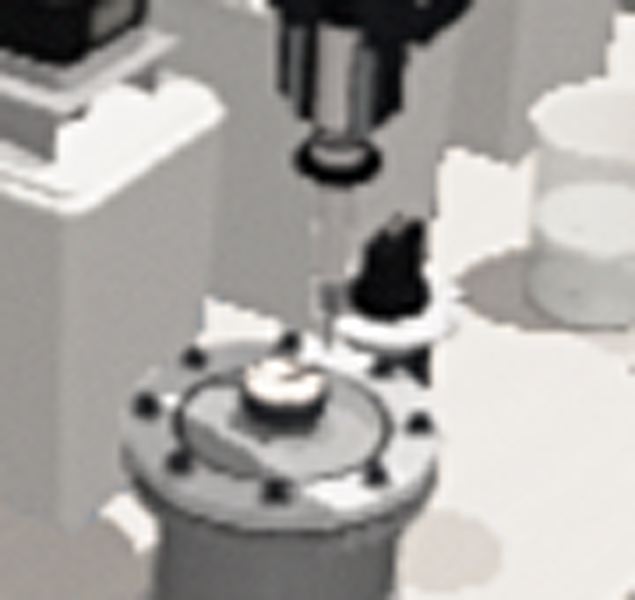

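The tip is at crop (328,345), image (326.4,188.9), exactly where predicted. I'll lower it to 4 mm over the joint and start the round.

Emit:
jog_arm --deltas '[0, 0, 0, 0.3, 0, 1.5, 18, 0, 0, 0, 0.6, 0, 3, 18, 0, 0, 0, 0.6, 0, 4.5, 18, 0, 0, 0, 0.6, 0, 5, 18, 0, 0, 0, 0.6, 0, 5, 18, 0, 0, 0, 0.6, 0, 5, 18]' --lines "1,2"

```text
time_s: 11.87
tool_pos: [483.3, -173.9, 381.6]
```

Emit:
jog_arm --deltas '[0, 0, 0, -0.1, -2.5, 0, 18, 0, 0, 0, -0.1, -5, 0, 18, 0, 0, 0, 0.2, -7.5, 0, 18, 0, 0, 0, 0.5, -10, 0, 18, 0, 0, 0, 1, -12.5, 0, 18, 0, 0, 0, 1.7, -14.9, 0, 18, 0, 0, 0, 2.5, -17.3, 0, 18, 0, 0, 0, 3.5, -19.6, 0, 18, 0, 0, 0, 4.6, -21.8, 0, 18, 0, 0, 0, 5.9, -24, 0, 18]'

```text
time_s: 12.7
tool_pos: [458.7, -169.8, 381.7]
ee_rot: [0.68, 0.733, 0.0, 0.0]
force: [-1.0, 0.2, -0.8]
finger_gap: 19.1
finger_force: 43.6
```

Run:
```python
import numpy as np
from plant import robot, imaging
s=robot.read_state();d=s["tool_pos"][:2]-[477.2,-134.2];print(np.hypot(*d),s["tool_pos"][2]-273-105)
```

```text
40.093845171304665 3.6937598359579624
```

Tracking is good: radius 40.1 mm, 3.7 mm over the joint.

Emit:
jog_arm --deltas '[0, 0, 0, 1.4, -2.1, 0, 18, 0, 0, 0, 2.9, -4.1, 0, 18, 0, 0, 0, 4.5, -6, 0, 18, 0, 0, 0, 6.3, -7.8, 0, 18, 0, 0, 0, 8.2, -9.5, 0, 18, 0, 0, 0, 10.1, -11, 0, 18, 0, 0, 0, 12.2, -12.5, 0, 18, 0, 0, 0, 14.4, -13.8, 0, 18, 0, 0, 0, 16.6, -14.9, 0, 18, 0, 0, 0, 18.9, -16, 0, 18]' --lines "1,2"

```text
time_s: 13.53
tool_pos: [441.4, -152.0, 381.7]
```

Emit:
jog_arm --deltas '[0, 0, 0, 2.4, -0.9, 0, 18, 0, 0, 0, 4.8, -1.6, 0, 18, 0, 0, 0, 7.2, -2.2, 0, 18, 0, 0, 0, 9.7, -2.6, 0, 18, 0, 0, 0, 12.2, -2.9, 0, 18, 0, 0, 0, 14.7, -3, 0, 18, 0, 0, 0, 17.2, -2.9, 0, 18, 0, 0, 0, 19.7, -2.7, 0, 18, 0, 0, 0, 22.2, -2.3, 0, 18, 0, 0, 0, 24.7, -1.8, 0, 18]' --lines "1,2"

```text
time_s: 14.37
tool_pos: [437.9, -127.5, 381.7]
```

Emit:
jog_arm --deltas '[0, 0, 0, 2.4, 0.7, 0, 18, 0, 0, 0, 4.8, 1.5, 0, 18, 0, 0, 0, 7.1, 2.5, 0, 18, 0, 0, 0, 9.4, 3.6, 0, 18, 0, 0, 0, 11.5, 4.8, 0, 18, 0, 0, 0, 13.6, 6.2, 0, 18, 0, 0, 0, 15.6, 7.8, 0, 18, 0, 0, 0, 17.5, 9.4, 0, 18, 0, 0, 0, 19.3, 11.2, 0, 18, 0, 0, 0, 21, 13, 0, 18]' --lines "1,4"

```text
time_s: 15.2
tool_pos: [449.4, -105.6, 381.7]
ee_rot: [0.68, 0.733, 0.0, 0.0]
force: [-0.4, -0.5, 0.5]
```

Run:
```python
import numpy as np
from plant import robot, imaging
s=robot.read_state();d=s["tool_pos"][:2]-[477.2,-134.2];print(np.hypot(*d),s["tool_pos"][2]-273-105,s["finger_gap"])
```

```text
39.8755637903668 3.6867604376149075 19.348104990952194
```

Emit:
jog_arm --deltas '[0, 0, 0, 1.6, 2, 0, 18, 0, 0, 0, 3, 4, 0, 18, 0, 0, 0, 4.3, 6.2, 0, 18, 0, 0, 0, 5.5, 8.4, 0, 18, 0, 0, 0, 6.5, 10.7, 0, 18, 0, 0, 0, 7.4, 13.1, 0, 18, 0, 0, 0, 8.1, 15.5, 0, 18, 0, 0, 0, 8.7, 17.9, 0, 18, 0, 0, 0, 9.1, 20.4, 0, 18, 0, 0, 0, 9.4, 22.9, 0, 18]' --lines "1,2"

```text
time_s: 16.03
tool_pos: [471.6, -94.7, 381.7]
```

Emit:
jog_arm --deltas '[0, 0, 0, 0.1, 2.5, 0, 18, 0, 0, 0, 0.1, 5, 0, 18, 0, 0, 0, -0.2, 7.5, 0, 18, 0, 0, 0, -0.5, 10, 0, 18, 0, 0, 0, -1, 12.5, 0, 18, 0, 0, 0, -1.7, 14.9, 0, 18, 0, 0, 0, -2.5, 17.3, 0, 18, 0, 0, 0, -3.5, 19.6, 0, 18, 0, 0, 0, -4.6, 21.8, 0, 18, 0, 0, 0, -5.9, 24, 0, 18]' --lines "1,2"

```text
time_s: 16.87
tool_pos: [495.9, -98.9, 381.7]
```

Emit:
jog_arm --deltas '[0, 0, 0, -1.4, 2.1, 0, 18, 0, 0, 0, -2.9, 4.1, 0, 18, 0, 0, 0, -4.5, 6, 0, 18, 0, 0, 0, -6.3, 7.8, 0, 18, 0, 0, 0, -8.2, 9.5, 0, 18, 0, 0, 0, -10.1, 11, 0, 18, 0, 0, 0, -12.2, 12.5, 0, 18, 0, 0, 0, -14.4, 13.8, 0, 18, 0, 0, 0, -16.6, 14.9, 0, 18, 0, 0, 0, -18.9, 16, 0, 18]' --lines "1,4"

```text
time_s: 17.7
tool_pos: [513.2, -116.6, 381.7]
ee_rot: [0.68, 0.733, -0.0, -0.0]
force: [0.5, 0.3, 0.0]
```

Run:
```python
import numpy as np
from h import *
s=robot.read_state();d=s["tool_pos"][:2]-[477.2,-134.2];print(np.hypot(*d),s["tool_pos"][2]-273-105,s["finger_gap"])
```

```text
40.065623816197814 3.6873822674258463 19.041774678726963
```

Emit:
jog_arm --deltas '[0, 0, 0, -2.4, 0.9, 0, 18, 0, 0, 0, -4.8, 1.6, 0, 18, 0, 0, 0, -7.2, 2.2, 0, 18, 0, 0, 0, -9.7, 2.6, 0, 18, 0, 0, 0, -12.2, 2.9, 0, 18, 0, 0, 0, -14.7, 3, 0, 18, 0, 0, 0, -17.2, 2.9, 0, 18, 0, 0, 0, -19.7, 2.7, 0, 18, 0, 0, 0, -22.2, 2.3, 0, 18, 0, 0, 0, -24.7, 1.8, 0, 18]' --lines "1,2"

```text
time_s: 18.53
tool_pos: [516.7, -141.1, 381.7]
```

Emit:
jog_arm --deltas '[0, 0, 0, -2.4, -0.7, 0, 18, 0, 0, 0, -4.8, -1.5, 0, 18, 0, 0, 0, -7.1, -2.5, 0, 18, 0, 0, 0, -9.4, -3.6, 0, 18, 0, 0, 0, -11.5, -4.8, 0, 18, 0, 0, 0, -13.6, -6.2, 0, 18, 0, 0, 0, -15.6, -7.8, 0, 18, 0, 0, 0, -17.5, -9.4, 0, 18, 0, 0, 0, -19.3, -11.2, 0, 18, 0, 0, 0, -21, -13, 0, 18]' --lines "1,2"

```text
time_s: 19.37
tool_pos: [505.2, -163.0, 381.7]
```

Emit:
jog_arm --deltas '[0, 0, 0, -1.6, -2, 0, 18, 0, 0, 0, -3, -4, 0, 18, 0, 0, 0, -4.3, -6.2, 0, 18, 0, 0, 0, -5.5, -8.4, 0, 18, 0, 0, 0, -6.5, -10.7, 0, 18, 0, 0, 0, -7.4, -13.1, 0, 18, 0, 0, 0, -8.1, -15.5, 0, 18, 0, 0, 0, -8.7, -17.9, 0, 18, 0, 0, 0, -9.1, -20.4, 0, 18, 0, 0, 0, -9.4, -22.9, 0, 18]' --lines "1,4"

```text
time_s: 20.2
tool_pos: [483.0, -174.0, 381.7]
ee_rot: [0.68, 0.733, -0.0, -0.0]
force: [-0.3, -0.0, -0.7]
```

Emit:
jog_arm --deltas '[0, 0, 0, -0.1, -1, 0, 18, 0, 0, 0, -0.1, -1, 0, 18, 0, 0, 0, -0.1, -1, 0, 18]' --lines "1,2"

```text
time_s: 20.45
tool_pos: [482.2, -174.1, 381.7]
```

Run:
```python
from h import *
s=cam("scene"); t=robot.read_state()["tool_pos"]
print(t,proj(s,[t-[0,0,273],[483.2,-173.8,105]]))
cv2.imwrite("pics/end.png",cv2.resize(s["color"][140:225,280:370,::-1],(635,600),interpolation=cv2.INTER_CUBIC))
```

```text
[ 482.3044361  -174.08836787  381.69372803] [[326.29817345 190.8288977 ]
 [325.89656712 191.91502997]]
```

View pics/end.png

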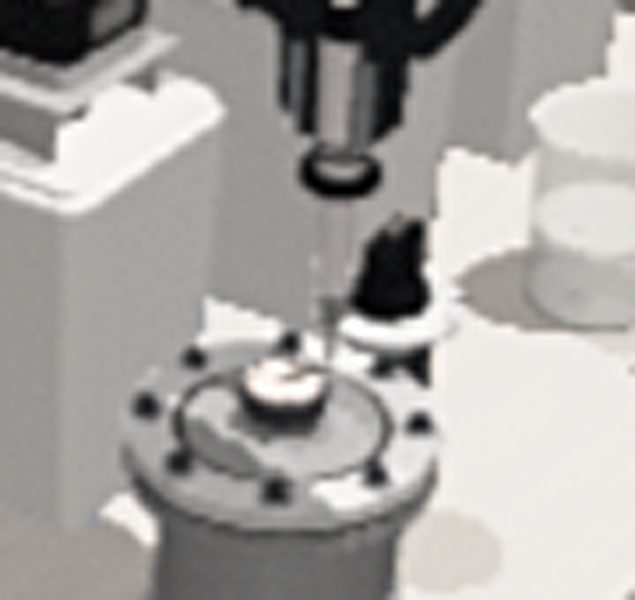

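The tip is back at the start, at crop (329,360), and still firmly held, so the round is closed. Now I'll lift it and return to the stand.

Emit:
jog_arm --deltas '[0, 0, 0, 0, 0, -3, 18, 0, 0, 0, 0, 0, -8, 18, 0, 0, 0, 0, 0, -16, 18, 0, 0, 0, 0, 0, -26, 18, 0, 0, 0, 0, 0, -36, 18, 0, 0, 0, 0, 0, -43, 18, 0, 0, 0, 0, 0, -45, 18, 0, 0, 0, 0, 0, -45, 18]'

```text
time_s: 21.17
tool_pos: [482.4, -174.1, 427.6]
ee_rot: [0.68, 0.733, 0.0, 0.001]
force: [0.3, -0.1, -0.6]
finger_gap: 19.0
finger_force: 43.6
```

```bash
python3 go.py 466.6 144.1 427 0.076
```

```text
rot [0.001 0.001 0.   ] d [318.5   8.4   0.5] ydir 0.076 tcp [ 482.4 -174.1  427.6] t 21.1667 gap 19.0 f [ 0.3 -0.1 -0.6] tq [-0.01 -0.04  0.03] q [-0.35  0.01  0.14  1.7   0.    1.15]
```

Emit:
jog_arm --deltas '[0, 0, 0, 15, 0, 0, 18, 0, 0, 0, 45, 1, 0, 18, 0, 0, 0, 80, 2, 0, 18, 0, 0, 0, 115, 3, 0, 18, 0, 0, 0, 150, 4, 0, 18, 0, 0, 0, 185, 5, 0, 18, 0, 0, 0, 220, 6, 0, 18, 0, 0, 0, 255, 7, 0, 18, 0, 0, 0, 285, 7.8, 0, 18, 0, 0, 0, 305, 8.2, 0, 18]' --lines "1,2"

```text
time_s: 22.0
tool_pos: [466.8, 133.1, 426.2]
```

Emit:
jog_arm --deltas '[0, 0, 0, 10, 0.2, 0, 18, 0, 0, 0, 13.5, 0.3, 0, 18, 0, 0, 0, 13.5, 0.3, 0, 18, 0, 0, 0, 13.5, 0.3, 0, 18, 0, 0, 0, 13.5, 0.3, 0, 18]' --lines "1,2"

```text
time_s: 22.42
tool_pos: [466.7, 143.1, 426.7]
```

```bash
python3 go.py 466.6 144.1 285 0.076
```

```text
rot [-0.     0.    -0.001] d [ 1.000e+00 -1.000e-01  1.417e+02] ydir 0.075 tcp [466.7 143.1 426.7] t 22.4167 gap 19.0 f [ 0.1 -0.3 -1.4] tq [-0.01 -0.    0.04] q [ 0.3  -0.05  0.08  1.7  -0.    1.79]
```

Emit:
jog_arm --deltas '[0, 0, 0, 0.8, 0, 8, 18, 0, 0, 0, 0.8, 0, 20, 18, 0, 0, 0, 0.8, 0, 32, 18, 0, 0, 0, 0.8, 0, 44, 18, 0, 0, 0, 0.8, 0, 56, 18, 0, 0, 0, 0.8, 0, 68, 18, 0, 0, 0, 0.8, 0, 80, 18, 0, 0, 0, 0.8, 0, 92, 18, 0, 0, 0, 0.8, 0, 104, 18, 0, 0, 0, 0.8, 0, 114, 18]'

```text
time_s: 23.25
tool_pos: [466.4, 144.7, 311.2]
ee_rot: [0.68, 0.733, -0.0, -0.0]
force: [-0.4, 0.2, -0.7]
finger_gap: 19.2
finger_force: 43.6
```

```bash
python3 go.py 466.6 144.1 285.5 0.076
```

```text
rot [-0.001  0.    -0.   ] d [-0.6  0.2 25.7] ydir 0.076 tcp [466.4 144.7 311.2] t 23.25 gap 19.2 f [-0.4  0.2 -0.7] tq [ 0.02 -0.01  0.  ] q [ 0.3  -0.07 -0.17  1.48 -0.    1.8 ]
```

Emit:
jog_arm --deltas '[0, 0, 0, 0, 0, 8, 18, 0, 0, 0, 0, 0, 16, 18, 0, 0, 0, 0, 0, 22, 18, 0, 0, 0, 0, 0, 26, 18, 0, 0, 0, 0, 0, 27.5, 18, 0, 0, 0, 0, 0, 27.5, 18, 0, 0, 0, 0, 0, 27.5, 18]'

```text
time_s: 23.83
tool_pos: [466.6, 145.0, 285.5]
ee_rot: [0.68, 0.733, 0.0, 0.0]
force: [-0.2, -0.1, 0.7]
finger_gap: 18.9
finger_force: 43.7
```

```bash
python3 go.py 466.6 144.1 285 0.076
```

```text
rot [ 0.001 -0.     0.   ] d [-0.9 -0.1  0.5] ydir 0.076 tcp [466.6 145.  285.5] t 23.8333 gap 18.9 f [-0.2 -0.1  0.7] tq [ 0.   -0.04  0.  ] q [ 0.3  -0.07 -0.21  1.43 -0.    1.8 ]
```

Emit:
jog_arm --deltas '[0, 0, 0, -0.8, 0, 0.5, 18, 0, 0, 0, -0.8, 0, 0.7, 18, 0, 0, 0, -0.8, 0, 0.7, 20, 0, 0, 0, -0.8, 0, 0.7, 22, 0, 0, 0, -0.8, 0, 0.7, 26, 0, 0, 0, -0.8, 0, 0.7, 34, 0, 0, 0, -0.8, 0, 0.7, 44, 0, 0, 0, -0.8, 0, 0.7, 50, 0, 0, 0, -0.8, 0, 0.7, 50, 0, 0, 0, -0.8, 0, -5, 50]' --lines "1,6"

```text
time_s: 24.67
tool_pos: [466.4, 144.1, 289.4]
ee_rot: [0.68, 0.733, -0.001, -0.0]
force: [-0.1, 0.6, -0.9]
finger_gap: 49.9
finger_force: 0.0
```

Emit:
jog_arm --deltas '[0, 0, 0, 0, 0, -10, 50, 0, 0, 0, 0, 0, -30, 50, 0, 0, 0, 0, 0, -55, 50, 0, 0, 0, 0, 0, -80, 50, 0, 0, 0, 0, 0, -105, 50, 0, 0, 0, 0, 0, -125, 50, 0, 0, 0, 0, 0, -135, 50, 0, 0, 0, 0, 0, -135, 50]' --lines "1,6"

```text
time_s: 25.33
tool_pos: [466.6, 144.1, 428.0]
ee_rot: [0.68, 0.733, 0.002, 0.001]
force: [0.6, 0.7, 0.8]
finger_gap: 49.9
finger_force: 0.0
```

Emit:
jog_arm --deltas '[0, 0, 0, -20, -20, 0, 50, 0, 0, 0, -40, -50, 0, 50, 0, 0, 0, -60, -80, 0, 50, 0, 0, 0, -70, -100, 0, 50, 0, 0, 0, -70, -100, 0, 50, 0, 0, 0, -70, -100, 0, 50]' --lines "1,2"

```text
time_s: 25.83
tool_pos: [371.6, 66.3, 424.7]
```

Run:
```python
from h import *
s=cam("scene");a=s["color"][140:310,225:400,::-1]
t=cam("top");b=t["color"][140:265,200:360,::-1]
o=np.zeros((400,800,3),np.uint8);o[:388,:400]=cv2.resize(a,(400,388),interpolation=cv2.INTER_CUBIC);o[:312,400:]=cv2.resize(b,(400,312),interpolation=cv2.INTER_CUBIC)
cv2.imwrite("pics/fin.png",o)
G=cv2.resize(cv2.cvtColor(s["color"],cv2.COLOR_RGB2GRAY)[228:243,248:264],None,fx=8,fy=8,interpolation=cv2.INTER_CUBIC)
c=max(cv2.findContours((G<70).astype(np.uint8),0,1)[0],key=cv2.contourArea);M=cv2.moments(c);print(M["m10"]/M["m00"]/8-.44+248,M["m01"]/M["m00"]/8-.44+228)
```

```text
255.11691145020518 237.41850528871163
```

View pics/fin.png

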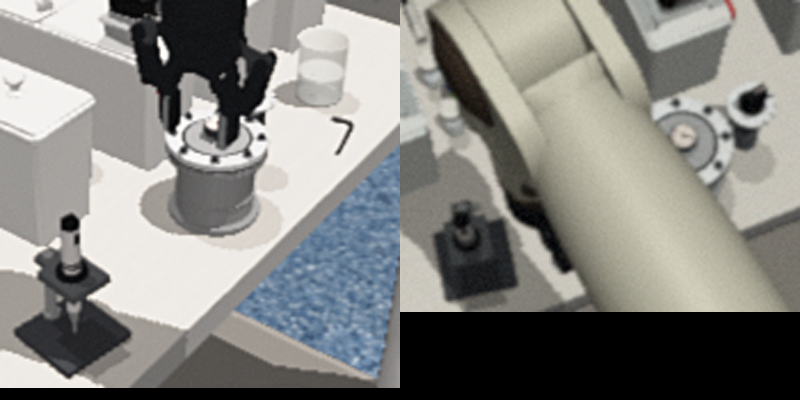

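The detector hangs upright in its stand: the cap is at (255.1,237.4) against (255.4,237.6) at the start. The arm is clear, and the beaker and hex key have not moved.

```bash
python3 -c "
from plant import robot, imaging
print(robot.hand_in())"
```

```text
the job is handed in; nothing more can be done
None
```

I handed the job in after about 26 s: the knob reads on the index line, the detector went once clockwise round the joint at about 3 cm/s and 4 mm above it and hangs back in its stand, and the beaker and hex key are undisturbed (the flask was never located or re-checked); the hand-in gave no verdict.

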